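Set the level wheel, then close the amplifier with its top plate

TASK

Gently roll the ribbed thumbwheel on top of the small amplifier, click by click, until its pale index rib stands straight up between the two pointers. Then lift the vented metal top plate by its handle and lower it, without dropping it, onto the amplifier so that all four corner holes drop over their own posts and it lies flat on the post shoulders. Leave the other things on the bench where they are.

Things in the scene. Friction and masses are not known exactly. Their poses are not given: they have to be found in the camera images.
- amp: Small fixed amplifier, z up, origin at the centre of its underside: aluminium base 210 (x) x 160 (y) x 10 mm; on it a dark finned case 124 x 94 mm, top at 62 mm, with a black thumbwheel sticking up out of it; two brass sockets on the -x side. Four posts at x = +-90, y = +-65 mm: 18 mm thick up to a flat shoulder at 110 mm, then an 8 mm spigot 21 mm tall, tapered over its last 9 mm.
- wheel_crest (a point): Fixed point at the very top of the thumbwheel, 91 mm above the bench; axes as the amplifier. Wheel 82 mm in diameter over its ribs, 24 mm wide, axle along y at 50 mm height. 24 equal ribs, one per click; a click is 10.7 mm of rim travel and takes 1 to 1.5 N at the rim. A shut fingertip pressed on top with 6 to 10 N and drawn along x rolls it almost without slip; over 40 N is too hard.
- wheel (a joint): Thumbwheel angle, rad, about the amplifier's +y: 0 = pale index rib straight up between the pointers, positive = index rib leaning to the amplifier's +x; drawing the wheel's top towards -x reduces it. It rests at multiples of 0.262 (15 degrees) and springs to the nearest when let go (unless balanced just half-way). It starts 2 to 4 clicks on the positive side; stops at +-1.4.
- plate_grip (a point): Centre of the top plate's handle bar, 33 mm above the plate's underside (and above the bench at first). x runs along the bar and the plate's long side, z up. Bar 100 mm long, 14 wide, 15 tall, on two feet, 20 mm free below it. Plate: slotted aluminium 210 x 160 x 6 mm, about 0.45 kg, loose, a 13 mm hole in each corner at x = +-90, y = +-65 mm. It fits either way round.
- plate: The same top plate; origin at the centre of its underside.
- plate_seat (a point): Fixed point amid the four posts at shoulder height, 110 mm above the bench; axes as the amplifier. The centre of the plate's underside lies here when it is seated, so the handle centre is then 33 mm above it.
- capacitor: Bystander: upright black can, 42 mm in diameter, 75 mm tall (81 with its terminals); origin at the centre of its foot.
- heatsink: Bystander: dark finned block 120 x 70 x 45 mm; origin under its centre.
- transformer: Bystander: copper ring transformer, 100 mm in diameter, 52 mm tall; origin under its centre.
- screwdriver: Bystander: black-handled screwdriver, 200 mm long, lying along its x.
- mug: Bystander: white mug, 80 mm in diameter, 90 mm tall; origin under its centre.
- jar: Bystander: glass jar with a steel cap, 64 mm in diameter, 90 mm tall; origin under its centre.

How it is judged:
On the way, in this order (a step that is already met when the one before it is completed fails the run):
1. the wheel stands on its index click, the plate not yet on the posts (value of joint wheel between -0.08 and 0.08 rad and horizontal distance between plate_grip and plate_seat above 0.05 m), for 0.3 s.
2. the plate is seated over all four posts (horizontal distance between plate_grip and plate_seat below 0.006 m and z of plate_grip in the frame of plate_seat between 0.03 and 0.036 m and angle between plate_grip's own z axis and vertical below 0.03 rad and angle between the x axis of plate_grip and the x axis of plate_seat, either way round below 0.06 rad), for 0.2 s.
At the end, for the whole second after the job is handed in: Wheel within 0.08 rad of index up. Plate on all four post shoulders: handle centre 30 to 36 mm above the seat point and within 6 mm of its vertical, tilt under 0.03 rad, sides parallel to the amplifier within 0.06 rad, at rest and released (all of step 2 and value of joint wheel between -0.08 and 0.08 rad and linear speed of plate below 0.02 m/s and contact force between the fingers and plate below 0.1 N); the robot touches nothing.
It fails at once if the thumbwheel is pressed with more than 40 N (contact force between the fingers and wheel above 40 N).
It fails at once if the plate is dropped (falls unheld faster than 0.7 m/s) (linear speed of plate above 0.7 m/s and contact force between the fingers and plate below 0.1 N).
It fails at once if a bystander is moved more than 30 mm (distance of any of capacitor, heatsink, transformer, screwdriver, mug, jar from where it was at the start of the episode above 0.03 m).
It also fails if it takes over 64 s, if anything falls off the work surface, if the arm or the gripper's body presses on something with over 40 N, if the wrist force passes 120 N, or if a joint passes its speed limit or range.

ROBOT

A 7-joint arm with a two-finger parallel gripper is mounted at the origin on the work surface. World frame = base frame: x ahead of the robot, y to its left, z up, the work surface at z = 0. Lengths are in m, angles in rad, forces in N, time in s.
With the tool pointing down it reaches from about 0.425 to 0.925 m from the base axis. Payload 6.8 kg.
Tool frame: the origin (TCP) lies at the very end of the fingers, on their centre line; the grasp point (between the pads) lies 19 mm behind it; y points along the fingers, z is the direction in which the jaws open and shut, and the axes are right-handed (so a half turn about y gives the same grasp; the last joint's range is limited). The gripper opens to 85 mm and grips with 20 to 120 N. Pads are 22 mm wide; open, the fingers measure 114 mm over their backs; the gripper's body (76 mm by 85 mm) begins 54 mm behind the grasp point. The pads swing forward as they close: fully open they stand 13 mm farther back than shut.
Start: joints at [1.04, 0.477, 0.022, 1.555, -0.011, 1.109, -0.083], TCP at [0.277, -0.616, 0.231] pointing down, gripper open.
Joint ranges: [-2.96, 2.96], [-0.34, 2.1], [-1.41, 1.46], [0.24, 2.44], [-1.37, 4.51], [0.17, 1.92], [-2.96, 2.96]. Speed limits (rad/s): [2.39, 2.39, 3.14, 3.14, 3.14, 3.14, 3.14].

INTERFACE

Orientations are given as a rotation vector (axis times angle).
In Python, from bench import r gives the robot as it stands.
- The arm moves only by the tool drive_tool, never from a script. Its argument "series" is a list of rows, each a list of 7 numbers: the shift along the tool's x, y, z in mm, then the turn, a rotation vector about the tool's x, y, z in degrees, then the finger opening in mm, from 0 to 85.4. In form: [[tx, ty, tz, wx, wy, wz, grip], ...]. A call has 1 to 5 rows; each row is the pose to reach, as a shift and turn from the pose measured when the call began, along the tool's axes at that moment; what a row does not reach only later rows make up. A row lasts 1/10 s, in which the tool goes at most 50 mm and 8.59 degrees, less where a joint would pass 70% of its speed; a pose out of reach is approached as far as the arm can. A call with a gripper value outside its range is refused whole. The fingers move at their own pace and stop on an object; "squeeze" is the grip in N (left out, the last holds). Time passes only in rows, so rows that repeat a pose let the fingers close. It gives the time, the measured TCP pose, the force and the opening at its end, in the units of the state.
- r.get_obs(): the state, without advancing time (a new reading comes with each control period).
- r.grab_frame(name): name is "scene" or "side" or "wrist"; returns a dict with "frame" (480x640x3 uint8, blue, green, red), "intrinsics" (3x3 intrinsics, pixels), "distortion" ([k1, k2, p1, p2, k3] as OpenCV has them; the pictures are not rectified), "rvec" (rotation vector, rad) and "tvec" (3), from world to camera coordinates, as OpenCV has them. Camera axes: x right, y down, z forward; pixel columns grow to the right and rows downward; lengths in m; the calibration is good to about 2 mm. A picture is of the moment at which its call begins. There is no depth.
- r.hand_in(): hands the job in, once; it reports no verdict.
The state is a dict: "clock": time; "joints": joint angles; "qvel": joint speeds; "tau": joint torques, N m; "tcp_pos": TCP position; "orientation": TCP orientation; "contact_force": force on the tool from outside, world axes, zero at the start; "moment": the same for the moment, N m; "grip_width": finger opening in m.
Only numpy, scipy, OpenCV 4.12 (cv2) and the standard library are available. Lean on these libraries where they do the work, as an engineer would, in place of code of your own. Each camera call takes 0.05 s, during which the arm holds its last target.

## Working session

There is one attempt and no reset: what is moved stays moved. The work goes in short steps, Python scripts to look and compute and a tool call to move; the robot and the scene stay as the last step left them, time stands still between calls to the robot, and variables do not carry over. Pictures are saved under pics/ and viewed, and the job is handed in when it is done.

Besides the shell and the picture viewer there is one more tool, called after "Request:" as name([rows], argument=value, ...), one row to a line, values as JSON. drive_tool: Moves the arm, as the interface text tells. Its arguments: {"type":"object","properties":{"series":{"type":"array","items":{"type":"array","items":{"type":"number"}}},"squeeze":{"type":"number"}},"required":["series"]}

```bash
ls; mkdir -p pics
cat > h.py <<'E'
import numpy as np, cv2
from scipy.spatial.transform import Rotation as R
from bench import r
def grab(n,fn):
    f=r.grab_frame(n); cv2.imwrite('pics/'+fn+'.png',f['frame']); np.save('pics/'+fn+'.npy',f,allow_pickle=True); return f
def load(fn): return np.load('pics/'+fn+'.npy',allow_pickle=True).item()
def ray(f,uv):
    uv=np.array(uv,float).reshape(-1,1,2)
    p=cv2.undistortPoints(uv,np.array(f['intrinsics']),np.array(f['distortion'])).reshape(-1,2)
    M=R.from_rotvec(np.ravel(f['rvec'])).as_matrix(); c=-M.T@np.ravel(f['tvec'])
    return c,np.c_[p,np.ones(len(p))]@M
def onz(f,uv,z):
    c,d=ray(f,uv); return c+d*((z-c[2])/d[:,2])[:,None]
def proj(f,P):
    return cv2.projectPoints(np.array(P,float).reshape(-1,3),np.array(f['rvec'],float),np.array(f['tvec'],float),np.array(f['intrinsics']),np.array(f['distortion']))[0].reshape(-1,2)
E
python3 - <<'E'
from h import *
for n in ['scene','side','wrist']:
    f=grab(n,n+'0'); c,d=ray(f,[[320,240]]); print(n,c,d)
o=r.get_obs(); print(o); print(R.from_rotvec(o['orientation']).as_matrix())
E
```

```text
pics
scene [ 1.54692068 -0.34274733  0.97051142] [[-0.72581545  0.24326847 -0.64359789]]
side [ 0.52884691 -0.87942796  0.78519976] [[ 0.07129393  0.7838415  -0.61688642]]
wrist [ 0.35032679 -0.58135374  0.37276051] [[-0.30208933 -0.11729788 -0.94624574]]
{'clock': 0.15, 'joints': array([ 1.0399002 ,  0.47762222,  0.02234503,  1.55619377, -0.01150988,
        1.10929326, -0.08310856]), 'qvel': array([-3.93008770e-04, -3.09418663e-04, -1.79290202e-05, -4.46568994e-03,
       -3.40705036e-04, -1.34632515e-03, -1.12165069e-03]), 'tau': array([ 1.88209830e-03, -5.96926224e+01,  1.61046848e+00, -2.81492364e+01,
        1.27934560e-02,  6.57747805e-03,  5.25696930e-05]), 'tcp_pos': array([ 0.27677814, -0.61515956,  0.23055388]), 'orientation': array([-0.42707038,  1.98957955, -1.98686139]), 'contact_force': array([-0.84238873, -0.01614831, -0.07986984]), 'moment': array([-0.03788495, -0.0355562 ,  0.01308851]), 'grip_width': 0.08559940144201628}
[[-9.11942492e-01 -6.48357330e-04  4.10317525e-01]
 [-4.10318028e-01  1.22799153e-03 -9.11941669e-01]
 [ 8.73976232e-05 -9.99999036e-01 -1.38589035e-03]]
```

View pics/scene0.png

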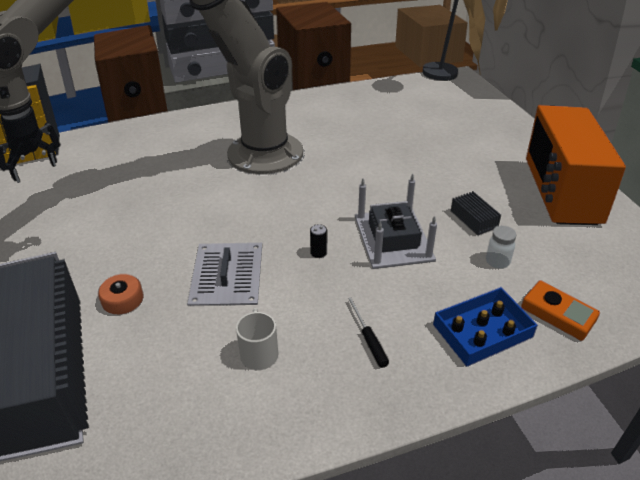

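View pics/side0.png

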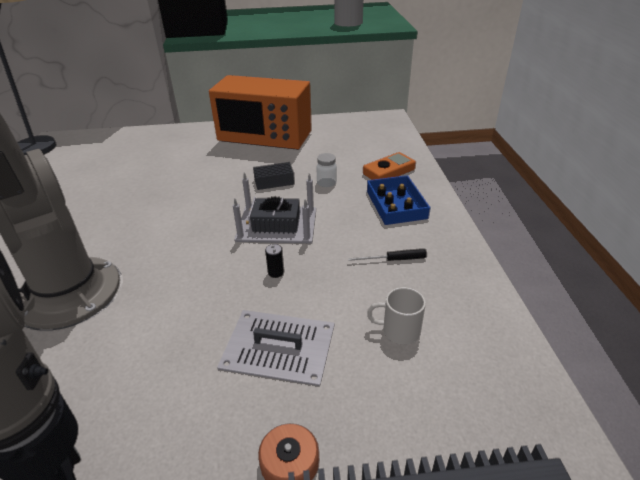

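View pics/wrist0.png

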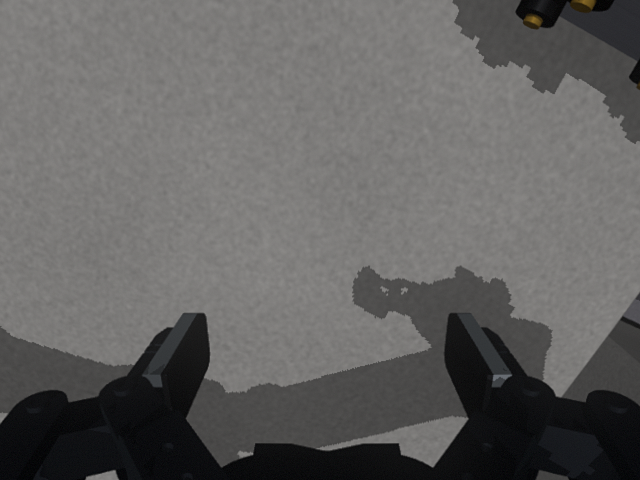

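The scene view shows the amp at about (397,230) and the plate at (226,272). In the side view they are at (275,220) and (278,346). Next I'll zoom in.

Run:
```python
import cv2,numpy as np
a=cv2.imread('pics/scene0.png');b=cv2.imread('pics/side0.png')
def c(im,x,y,w,h): return cv2.resize(im[y:y+h,x:x+w],(400,300),interpolation=cv2.INTER_CUBIC)
out=np.vstack([np.hstack([c(a,340,165,120,90+0),c(a,180,225,100,90)]),np.hstack([c(b,220,160,120,90),c(b,210,300,140,90)])])
cv2.imwrite('pics/z0.png',out)
```

```text
(no output)
```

View pics/z0.png

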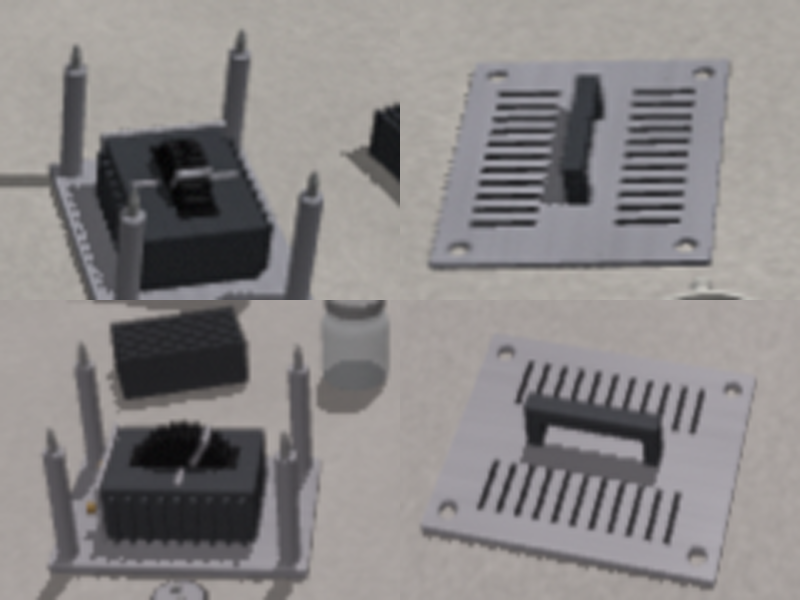

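```bash
cat >> h.py <<'E'
def rectfit(P,ref):
    P=np.array(P);ref=np.array(ref,float)
    a=P-P.mean(0);b=ref-ref.mean(0)
    th=np.arctan2((b[:,0]*a[:,1]-b[:,1]*a[:,0]).sum(),(a*b).sum())
    c,s=np.cos(th),np.sin(th);Q=b@np.array([[c,s],[-s,c]])+P.mean(0)
    return P.mean(0)-np.array([[c,-s],[s,c]])@ref.mean(0),th,np.round((P-Q)*1000,1)
E
python3 - <<'E'
from h import *
A=load('scene0');B=load('side0')
# order: by amp (-x,-y),( -x,+y),(+x,+y),(+x,-y)
sc=np.array([(75,46),(240,31),(314,175),(134,185)])/3.3333+[340,165]
sd=np.array([(50,131),(81,45),(296,47),(286,132)])/3.3333+[220,160]
ref=[(-.09,-.065),(-.09,.065),(.09,.065),(.09,-.065)]
for f,p in((A,sc),(B,sd)):
    print('amp',*rectfit(onz(f,p,.130)[:,:2],ref))
sc=np.array([(97,75),(304,73),(287,244),(60,249)])/[4,3.3333]+[180,225]
# side: match by nearest
w=onz(A,sc,.006); print(w)
sd=np.array([(106,51),(333,88),(298,253),(47,207)])/[2.857,3.3333]+[210,300]
w2=onz(B,sd,.006); print(w2)
for W in (w,w2):
    idx=[]
    ang=np.argsort(np.arctan2(*(W[:,:2]-W[:,:2].mean(0)).T[::-1]))
    W=W[ang]; print('plate',*rectfit(W[:,:2],[(-.09,-.065),(.09,-.065),(.09,.065),(-.09,.065)]))
E
```

```text
amp [0.5068741  0.20235769] -0.17243182350509667 [[ 1.5 -1.4]
 [ 1.1 -2.3]
 [ 2.9 -0.6]
 [-5.5  4.3]]
amp [0.50755618 0.19787697] -0.15430176235483642 [[-0.   0.4]
 [ 1.1 -0.7]
 [-1.2 -1.6]
 [ 0.2  1.9]]
[[ 0.39121924 -0.2606602   0.006     ]
 [ 0.43185996 -0.13714773  0.006     ]
 [ 0.60192265 -0.19021071  0.006     ]
 [ 0.56475553 -0.31430348  0.006     ]]
[[ 0.42913087 -0.13793884  0.006     ]
 [ 0.60076545 -0.19191439  0.006     ]
 [ 0.56218646 -0.31496083  0.006     ]
 [ 0.38947792 -0.26100854  0.006     ]]
plate [ 0.49743935 -0.22558053] -0.30226218773761265 [[-1.   0.2]
 [ 0.7  0.1]
 [-0.8  0.1]
 [ 1.  -0.4]]
plate [ 0.49539017 -0.22645565] -0.3051071417188905 [[-0.5  0.4]
 [ 0.5  0.5]
 [ 0.  -0.4]
 [ 0.1 -0.5]]
```

```bash
cat >> h.py <<'E'
def plan(pos,yz):
    """tool z at world yaw yz (rad), tool y down"""
    o=r.get_obs(); M=R.from_rotvec(o['orientation']).as_matrix()
    z=np.array([np.cos(yz),np.sin(yz),0]);y=np.array([0,0,-1.]);T=np.c_[np.cross(y,z),y,z]
    t=M.T@(np.array(pos)-o['tcp_pos'])*1000
    w=np.degrees(R.from_matrix(M.T@T).as_rotvec())
    print('t',np.round(o['clock'],2),'tcp',np.round(o['tcp_pos'],4),'F',np.round(o['contact_force'],1),'w',round(o['grip_width']*1000,1))
    print('PLAN',np.round(t,1),np.round(w,2),'dist',np.linalg.norm(t).round())
    return t,w
E
python3 - <<'E'
from h import *
plan([.51,-.2,.27],-.16-np.pi/2)
E
```

```text
t 0.15 tcp [ 0.2768 -0.6152  0.2306] F [-0.8 -0.  -0.1] w 85.6
PLAN [-383.   -39.1 -283. ] [8.000e-02 3.339e+01 3.000e-02] dist 478.0
```

Request:
drive_tool([
  [-383,-39,-283,0,33.4,0,0],
  [-383,-39,-283,0,33.4,0,0],
  [-383,-39,-283,0,33.4,0,0],
  [-383,-39,-283,0,33.4,0,0],
  [-383,-39,-283,0,33.4,0,0],
])

```text
clock: 0.65
tcp_pos: [0.399, -0.397, 0.2514]
orientation: [-0.174, -2.137, 2.134]
contact_force: [1.5, -0.5, 0.4]
grip_width: 0.0124
```

Request:
drive_tool([
  [-190,0,-140,0,0,0,0],
  [-190,0,-140,0,0,0,0],
  [-190,0,-140,0,0,0,0],
  [-190,0,-140,0,0,0,0],
  [-190,0,-140,0,0,0,0],
])

```text
clock: 1.15
tcp_pos: [0.612, -0.287, 0.2509]
orientation: [-0.172, -2.14, 2.134]
contact_force: [-0.2, -0.5, 0.1]
grip_width: 0.0004
```

Run:
```python
from h import *
plan([.507,.2,.27],-.16-np.pi/2); print(r.get_obs()['joints'].round(2))
```

```text
t 1.15 tcp [ 0.612  -0.287   0.2509] F [-0.2 -0.5  0.1] w 0.4
PLAN [ 181.9  -17.8 -463.8] [ 0.14 -0.08  0.06] dist 499.0
[ 0.36  0.46 -0.02  1.53  0.01  1.15 -1.39]
```

Request:
drive_tool([
  [182,-18,-464,0,0,0,0],
  [182,-18,-464,0,0,0,0],
  [182,-18,-464,0,0,0,0],
  [182,-18,-464,0,0,0,0],
  [182,-18,-464,0,0,0,0],
])

```text
clock: 1.65
tcp_pos: [0.5573, -0.0435, 0.2606]
orientation: [-0.172, -2.139, 2.134]
contact_force: [-0.1, 0.5, -0.2]
grip_width: 0.0003
```

Run:
```python
from h import *
plan([.52,.2,.27],-.16-np.pi/2); print(r.get_obs()['joints'].round(2))
```

```text
t 1.65 tcp [ 0.5573 -0.0435  0.2606] F [-0.1  0.5 -0.2] w 0.3
PLAN [  76.    -8.7 -234.4] [ 0.13 -0.08  0.07] dist 247.0
[ 0.06  0.26 -0.12  1.8   0.03  1.08 -1.79]
```

Request:
drive_tool([
  [76,-9,-234,0,0,0,0],
  [76,-9,-234,0,0,0,0],
  [76,-9,-234,0,0,0,0],
  [76,-9,-234,0,0,0,0],
  [76,-9,-234,0,0,0,0],
])

```text
clock: 2.15
tcp_pos: [0.5191, 0.2016, 0.2704]
orientation: [-0.172, -2.14, 2.134]
contact_force: [1.8, 1.3, -0.6]
grip_width: -0.0001
```

Run:
```python
from h import *
plan([.52,.2,.27],-.16-np.pi/2); print(r.get_obs()['joints'].round(2))
grab('wrist','w1')
```

```text
t 2.15 tcp [0.5191 0.2016 0.2704] F [ 1.8  1.3 -0.6] w -0.1
PLAN [-1.2  0.4  1.5] [ 0.14 -0.07  0.07] dist 2.0
[-0.27  0.26 -0.25  1.78  0.07  1.11 -2.28]
```

View pics/w1.png

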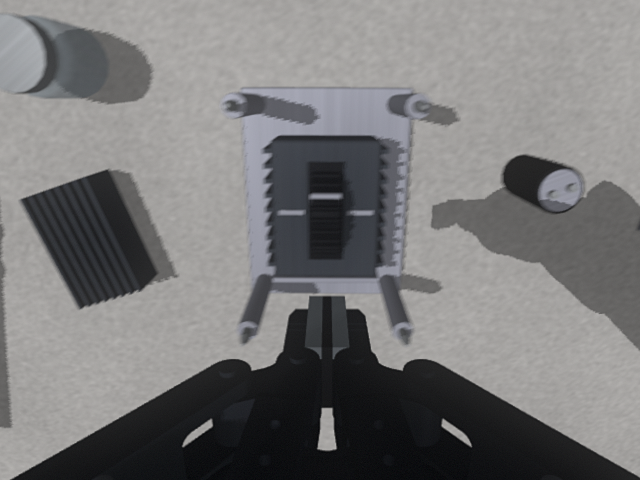

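Run:
```python
import cv2,numpy as np
a=cv2.imread('pics/w1.png')
def c(x,y,w=60,h=45): return cv2.resize(a[y:y+h,x:x+w],(400,300),interpolation=cv2.INTER_CUBIC)
out=np.vstack([np.hstack([c(210,82),c(390,82)]),np.hstack([c(220,305),c(380,305)])])
cv2.imwrite('pics/z1.png',out)
```

```text
(no output)
```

View pics/z1.png

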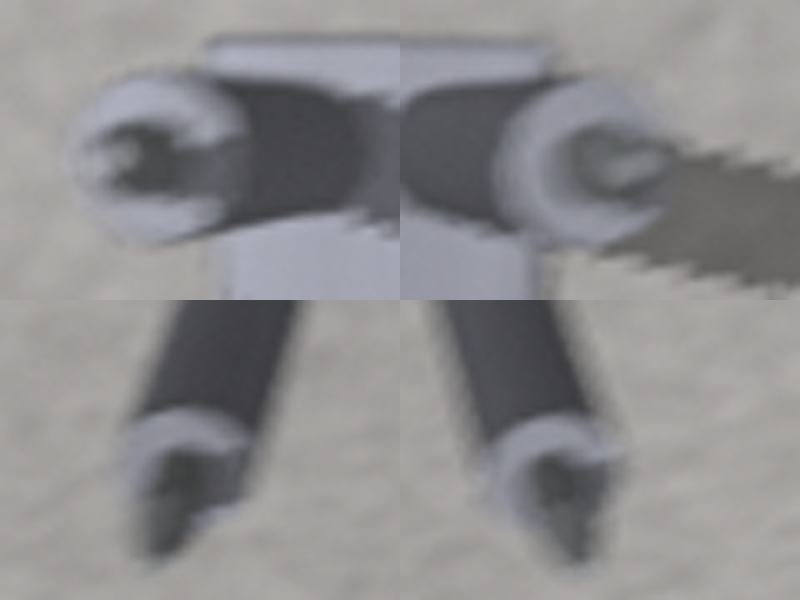

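Run:
```python
from h import *
f=load('w1')
ref=[(.09,.065),(.09,-.065),(-.09,.065),(-.09,-.065)]
t=[(227.7,105.3),(425.3,106),(243.3,341.8),(406.3,342.8)]
s=[(234,105.5),(417.5,106.3),(248.2,330.5),(403,331.3)]
P=[]
for z,p in((.131,t),(.110,s)):
    c,th,e=rectfit(onz(f,p,z)[:,:2],ref);print(c,th,e.tolist());P.append(np.r_[c,th])
c=np.mean(P,0);print(c)
th=c[2];Rz=np.array([[np.cos(th),np.sin(th)],[-np.sin(th),np.cos(th)]])
# pointers inner / index
for name,uv in(('pl',(290,213)),('pr',(362,213))): print(name,Rz@(onz(f,[uv],.063)[0,:2]-c[:2]))
o,d=ray(f,[(326,197)])
def g(a):
    z=.05+.041*np.cos(a);p=o+d[0]*((z-o[2])/d[0,2]);q=Rz@(p[:2]-c[:2]);return q[0]-.041*np.sin(a),q
for k in range(5): print(k,g(k*.2618))
```

```text
[0.50732324 0.20560432] -0.1669844675104892 [[-1.4, -0.4], [-0.8, 0.6], [0.9, -1.0], [1.3, 0.8]]
[0.50585411 0.20586335] -0.16284674907161925 [[-0.1, -0.5], [-0.1, 0.8], [0.2, -0.4], [0.0, 0.2]]
[ 0.50658868  0.20573384 -0.16491561]
pl [-0.00161059  0.03136347]
pr [-0.00129559 -0.03154525]
0 (np.float64(0.019294784621039184), array([ 0.01929478, -0.00011381]))
1 (np.float64(0.008360686106295076), array([ 0.01897229, -0.00011015]))
2 (np.float64(-0.002473255040273202), array([ 1.80267884e-02, -9.94246052e-05]))
3 (np.float64(-0.012468720200198069), array([ 1.65227111e-02, -8.23567096e-05]))
4 (np.float64(-0.020944531773566456), array([ 1.45625600e-02, -6.01134029e-05]))
```

Run:
```python
from h import *
th=-.165;c=np.array([.5066,.2045]);u=np.array([np.cos(th),np.sin(th)])
p=c+.006*u
plan([*p,.105],th-np.pi/2)
grab('wrist','w2')
```

```text
t 2.2 tcp [0.5165 0.2119 0.2709] F [-1.8  7.2  0.2] w 0.1
PLAN [  2.2 165.8  10.3] [0.48 0.85 0.15] dist 166.0
```

Request:
drive_tool([
  [2,50,10,0.5,0.8,0,0],
  [2,100,10,0.5,0.8,0,0],
  [2,100,10,0.5,0.8,0,0],
  [2,100,10,0.5,0.8,0,0],
  [2,100,10,0.5,0.8,0,0],
])

```text
clock: 2.75
tcp_pos: [0.5155, 0.1999, 0.1732]
orientation: [-0.177, -2.136, 2.136]
contact_force: [0.6, -0.3, 0.1]
grip_width: -0.0002
```

Run:
```python
from h import *
grab('wrist','w2')
grab('side','s2')
th=-.165;c=np.array([.5066,.2045]);u=np.array([np.cos(th),np.sin(th)])
p=c+.006*u
plan([*p,.105],th-np.pi/2)
```

```text
t 2.85 tcp [0.5154 0.1999 0.1732] F [-0.3 -0.  -0.6] w -0.2
PLAN [ 3.6 68.2 -3.1] [ 0.01  0.05 -0.08] dist 68.0
```

View pics/w2.png

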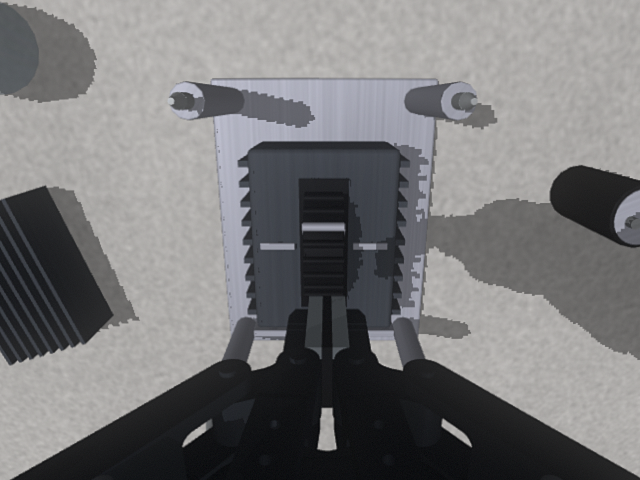

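Run:
```python
import cv2,numpy as np
a=cv2.imread('pics/w2.png')
def c(x,y,w=60,h=45): return cv2.resize(a[y:y+h,x:x+w],(400,300),interpolation=cv2.INTER_CUBIC)
out=np.vstack([np.hstack([c(160,78),c(430,78)]),np.hstack([c(255,222,),c(335,222)])])
cv2.imwrite('pics/z2.png',out)
```

```text
(no output)
```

View pics/z2.png

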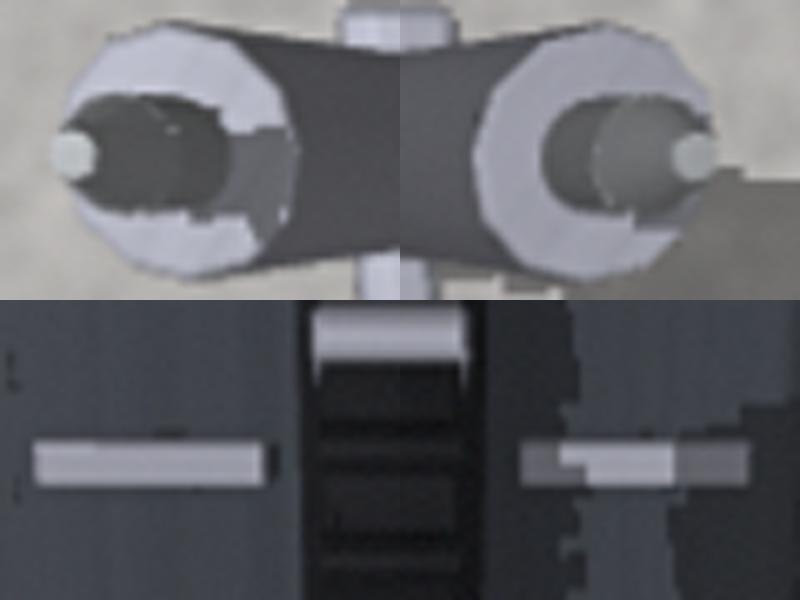

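Run:
```python
from h import *
f=load('w2')
for z,p in((.131,[(171.1,101.4),(473.95,101.4)]),(.110,[(187.3,100.5),(459.1,100.5)])):
    W=onz(f,p,z)[:,:2];d=W[0]-W[1];n=np.linalg.norm(d);y=d/n;x=np.array([y[1],-y[0]])
    print('span',n,'th',np.arctan2(x[1],x[0]),'c',W.mean(0)-.09*x)
W=onz(f,[(260,246.5),(294.75,246.5),(353,246.5),(387.5,246.5)],.0635)[:,:2];print('pointer mean',W.mean(0))
th=-.165;c=np.array([.507,.201]);u=np.array([np.cos(th),np.sin(th)])
W=onz(f,[(324,227.2)],.05+.041*np.cos(.52))[0,:2];print('index x',(W-c)@u)
```

```text
span 0.1295631277058717 th -0.16381843226324735 c [0.50603222 0.20420143]
span 0.12930393695787087 th -0.16377558837936493 c [0.50631834 0.20401342]
pointer mean [0.5059769  0.20422145]
index x 0.01827802788454398
```

```bash
cat >> h.py <<'E'
TH=-.164; C=np.array([.506,.2041])
def amp(x,y): return C+np.array([[np.cos(TH),-np.sin(TH)],[np.sin(TH),np.cos(TH)]])@[x,y]
E
python3 - <<'E'
from h import *
plan([*amp(.007,0),.096],TH-np.pi/2)
E
```

```text
t 2.85 tcp [0.5154 0.1999 0.1732] F [-0.3 -0.  -0.6] w -0.2
PLAN [ 3.1 77.2 -2.6] [ 0.01 -0.01 -0.08] dist 77.0
```

Request:
drive_tool([
  [3,40,-2.6,0,0,0,0],
  [3,65,-2.6,0,0,0,0],
  [3,77,-2.6,0,0,0,0],
  [3,77,-2.6,0,0,0,0],
  [3,77,-2.6,0,0,0,0],
])

```text
clock: 3.35
tcp_pos: [0.514, 0.2034, 0.0976]
orientation: [-0.179, -2.138, 2.136]
contact_force: [0.3, -0.3, 0.1]
grip_width: 0.0001
```

Request:
drive_tool([
  [0,2,0,0,0,0,0],
  [0,4,0,0,0,0,0],
  [0,4,0,0,0,0,0],
])

```text
clock: 3.65
tcp_pos: [0.5144, 0.2034, 0.0941]
orientation: [-0.181, -2.139, 2.136]
contact_force: [-0.6, -0.8, -0.4]
grip_width: 0.0002
```

Request:
drive_tool([
  [0,2,0,0,0,0,0],
  [0,3,0,0,0,0,0],
  [0,3,0,0,0,0,0],
])

```text
clock: 3.95
tcp_pos: [0.5144, 0.2035, 0.0911]
orientation: [-0.18, -2.139, 2.136]
contact_force: [0.4, -0.7, 0.7]
grip_width: 0.0001
```

Request:
drive_tool([
  [0,1,0,0,0,0,0],
  [0,1,0,0,0,0,0],
])

```text
clock: 4.15
tcp_pos: [0.5148, 0.2035, 0.0907]
orientation: [-0.181, -2.139, 2.136]
contact_force: [-1.7, -0.8, 6.7]
grip_width: -0.0004
```

Request:
drive_tool([
  [2,0.6,0,0,0,0,0],
  [4,0.5,0,0,0,0,0],
  [6,0.4,0,0,0,0,0],
])

```text
clock: 4.45
tcp_pos: [0.5093, 0.2044, 0.0906]
orientation: [-0.183, -2.14, 2.136]
contact_force: [0.3, -0.6, 6.0]
grip_width: 0.0001
```

Request:
drive_tool([
  [2.5,0.7,0,0,0,0,0],
  [5,0.8,0,0,0,0,0],
  [7.5,1,0,0,0,0,0],
])

```text
clock: 4.75
tcp_pos: [0.5029, 0.2056, 0.0907]
orientation: [-0.186, -2.141, 2.136]
contact_force: [1.2, -3.1, 10.9]
grip_width: -0.0001
```

Request:
drive_tool([
  [1.5,0.9,0,0,0,0,0],
  [1.5,0.9,0,0,0,0,0],
  [1.5,-10,0,0,0,0,0],
  [1.5,-20,0,0,0,0,0],
  [1.5,-20,0,0,0,0,0],
])

```text
clock: 5.25
tcp_pos: [0.5019, 0.2065, 0.1122]
orientation: [-0.187, -2.143, 2.136]
contact_force: [0.0, -0.5, -0.2]
grip_width: -0.0001
```

Run:
```python
from h import *
f=grab('wrist','w3');g=grab('side','s3')
cv2.imwrite('pics/z3.png',np.hstack([cv2.resize(f['frame'][200:320,230:390],(400,300)),cv2.resize(g['frame'][160:250,220:340],(400,300))]))
plan([*amp(.007,0),.0965],TH-np.pi/2)
```

```text
t 5.35 tcp [0.5013 0.206  0.1109] F [ 0.1  0.3 -0. ] w -0.0
PLAN [-11.9  14.5   1.1] [ 0.18 -0.08 -0.45] dist 19.0
```

View pics/z3.png

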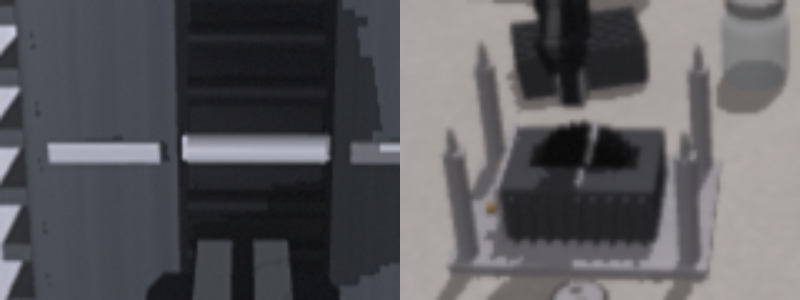

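Run:
```python
from h import *
f=load('w3');g=load('s3')
P=lambda a:[*amp(.041*np.sin(a),0),.05+.041*np.cos(a)]
for k in(-1,0,1,2): print(k,proj(f,P(k*.2618)),proj(g,P(k*.2618)))
print('pointers',proj(f,[[*amp(0,.022),.0635],[*amp(0,-.022),.0635]]),proj(g,[[*amp(0,-.022),.0635]]))
print('obs rib row',200+148/2.5,'ptr row',200+153/2.5,'side rib',220+590/3.333-120,)
```

```text
-1 [[332.90811452 304.8495984 ]] [[270.12649231 197.733198  ]]
0 [[333.04640563 284.27059026]] [[273.98972738 197.35127872]]
1 [[333.11907636 260.19517606]] [[277.93991807 197.84258267]]
2 [[333.11526078 235.27226911]] [[281.69238839 199.17132467]]
pointers [[288.11132128 261.13508586]
 [376.82561313 261.22160475]] [[273.71406359 210.41715341]]
obs rib row 259.2 ptr row 261.2 side rib 277.01770177017704
```

The index now reads as one click off: its rib is at row 259, and row 284 would be straight up. I'll do one more stroke.

Request:
drive_tool([
  [-12,0,1,0,0,-0.4,0],
  [-12,10,1,0,0,-0.4,0],
  [-12,15,1,0,0,-0.4,0],
  [-12,15,1,0,0,-0.4,0],
])

```text
clock: 5.75
tcp_pos: [0.512, 0.2025, 0.0943]
orientation: [-0.175, -2.136, 2.133]
contact_force: [0.1, 0.8, 0.3]
grip_width: -0.0001
```

Request:
drive_tool([
  [0,2,0,0,0,0,0],
  [0,4,0,0,0,0,0],
  [0,5,0,0,0,0,0],
  [0,5,0,0,0,0,0],
])

```text
clock: 6.15
tcp_pos: [0.5131, 0.2024, 0.0907]
orientation: [-0.178, -2.137, 2.133]
contact_force: [-1.0, -2.5, 10.2]
grip_width: -0.0
```

Request:
drive_tool([
  [2,0.6,0,0,0,0,0],
  [4,0.5,0,0,0,0,0],
  [6,0.4,0,0,0,0,0],
])

```text
clock: 6.45
tcp_pos: [0.5075, 0.2033, 0.0907]
orientation: [-0.179, -2.138, 2.133]
contact_force: [-0.5, -1.3, 3.5]
grip_width: -0.0004
```

Request:
drive_tool([
  [2.5,0.6,0,0,0,0,0],
  [5,0.7,0,0,0,0,0],
  [6.5,0.8,0,0,0,0,0],
])

```text
clock: 6.75
tcp_pos: [0.5013, 0.2044, 0.0907]
orientation: [-0.18, -2.138, 2.134]
contact_force: [-0.9, -1.8, 11.5]
grip_width: -0.0
```

Request:
drive_tool([
  [1.5,0.8,0,0,0,0,0],
  [1.5,0.8,0,0,0,0,0],
  [1.5,-10,0,0,0,0,0],
  [1.5,-20,0,0,0,0,0],
  [1.5,-20,0,0,0,0,0],
])

```text
clock: 7.25
tcp_pos: [0.5003, 0.2055, 0.1121]
orientation: [-0.182, -2.141, 2.133]
contact_force: [0.5, -0.8, -0.0]
grip_width: 0.0002
```

Run:
```python
from h import *
f=grab('wrist','w4');g=grab('side','s4')
cv2.imwrite('pics/z4.png',np.hstack([cv2.resize(f['frame'][200:320,250:410],(400,300)),cv2.resize(g['frame'][160:250,220:340],(400,300))]))
P=lambda a:[*amp(.041*np.sin(a),0),.05+.041*np.cos(a)]
for k in(-1,0,1,2): print(k,proj(f,P(k*.2618)),proj(g,P(k*.2618)))
plan([*amp(.007,0),.0965],TH-np.pi/2)
```

```text
-1 [[329.96095149 301.83729418]] [[270.12649231 197.733198  ]]
0 [[330.01346094 281.19241688]] [[273.98972738 197.35127872]]
1 [[330.04062159 257.04105748]] [[277.93991807 197.84258267]]
2 [[330.03825497 232.0412388 ]] [[281.69238839 199.17132467]]
t 7.35 tcp [0.4997 0.2049 0.1109] F [ 0.3 -0.4  0.3] w 0.1
PLAN [-13.3  14.4  -0.2] [ 0.16 -0.1  -0.15] dist 20.0
```

View pics/z4.png

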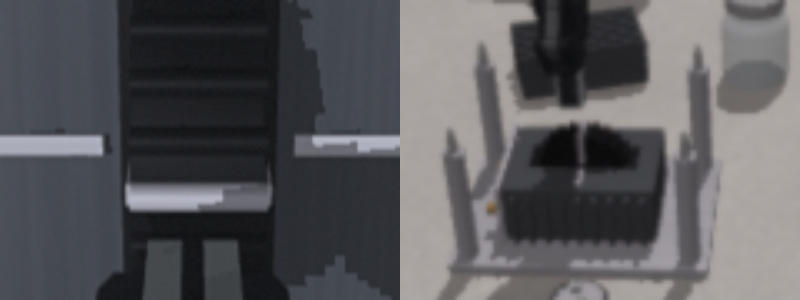

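Index rib is now at row 279, with row 281 expected for straight up, and the side view also shows it in line with the pointer. On to the plate.

Request:
drive_tool([
  [-10,-50,0,0,0,0,0],
  [-20,-100,30,0,0,0,0],
  [-25,-140,70,0,0,0,60],
  [-30,-140,120,0,0,0,85],
  [-30,-140,170,0,0,0,85],
])

```text
clock: 7.85
tcp_pos: [0.5036, 0.0435, 0.2519]
orientation: [-0.183, -2.143, 2.135]
contact_force: [1.0, -0.4, -0.9]
grip_width: 0.0432
```

Run:
```python
from h import *
plan([.509,-.23,.19],-.304-np.pi/2)
```

```text
t 7.85 tcp [0.5036 0.0435 0.2519] F [ 1.  -0.4 -0.9] w 43.2
PLAN [-49.7  61.1 269.2] [ 0.26  8.   -0.34] dist 280.0
```

Request:
drive_tool([
  [-50,20,269,0,8,0,85],
  [-50,40,269,0,8,0,85],
  [-50,61,269,0,8,0,85],
  [-50,61,269,0,8,0,85],
  [-50,61,269,0,8,0,85],
])

```text
clock: 8.35
tcp_pos: [0.5081, -0.201, 0.1978]
orientation: [-0.322, -2.065, 2.056]
contact_force: [1.3, 0.0, -0.1]
grip_width: 0.0849
```

Request:
drive_tool([
  [0,0,30,0,0,0,85],
  [0,0,30,0,0,0,85],
  [0,0,30,0,0,0,85],
  [0,0,30,0,0,0,85],
])

```text
clock: 8.75
tcp_pos: [0.4995, -0.228, 0.1975]
orientation: [-0.319, -2.067, 2.056]
contact_force: [0.4, 0.0, -0.1]
grip_width: 0.0848
```

Run:
```python
from h import *
f=grab('wrist','w5')
plan([.509,-.23,.19],-.304-np.pi/2)
```

```text
t 8.8 tcp [ 0.4997 -0.2278  0.1977] F [-0.4  0.  -1. ] w 85.0
PLAN [-9.5  7.7 -0.6] [ 0.33  0.17 -0.3 ] dist 12.0
```

View pics/w5.png

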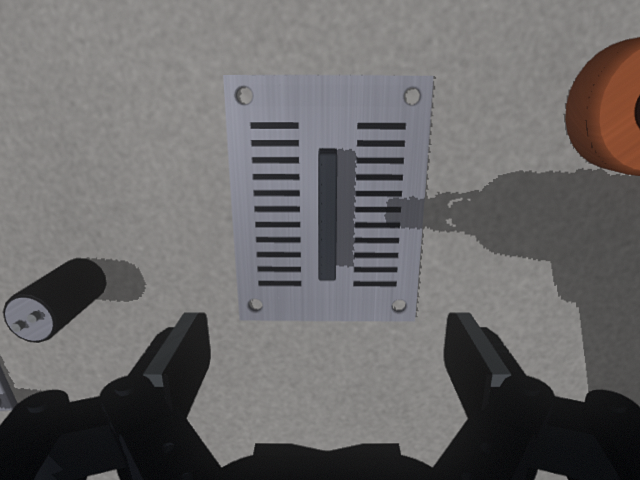

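Plate is well in view, with holes near (244,96), (413,96), (255,305) and (399,306), and the bar from (327,149) to (327,280).

Run:
```python
from h import *
f=load('w5');im=f['frame']
# holes: bench visible through hole; use circle outline at plate top via Hough on crops
g=cv2.cvtColor(im,cv2.COLOR_BGR2GRAY)
cs=[]
for (x,y) in((244,96),(413,96),(255,305),(399,306)):
    crop=cv2.resize(g[y-20:y+20,x-20:x+20],(400,400),interpolation=cv2.INTER_CUBIC)
    c=cv2.HoughCircles(cv2.GaussianBlur(crop,(0,0),6),cv2.HOUGH_GRADIENT,1,200,param1=60,param2=15,minRadius=55,maxRadius=130)
    print(c); 
    cx,cy,_=c[0][0]; cs.append((x-20+cx/10-.45,y-20+cy/10-.45))
W=onz(f,cs,.006)[:,:2]
print(np.round(cs,1),*rectfit(W,[(.09,.065),(.09,-.065),(-.09,.065),(-.09,-.065)]))
B=onz(f,[(327.3,149.5),(327,280)],.0405)[:,:2];print('bar',B.mean(0),np.linalg.norm(B[0]-B[1]),np.arctan2(*(B[0]-B[1])[::-1]))
```

```text
NoneTraceback (most recent call last):
  File "<stdin>", line 10, in <module>
TypeError: 'NoneType' object is not subscriptable
```

Run:
```python
import cv2,numpy as np
a=cv2.imread('pics/w5.png')
def c(x,y,w=40,h=30): return cv2.resize(a[y-15:y+15,x-20:x+20],(400,300),interpolation=cv2.INTER_CUBIC)
cv2.imwrite('pics/z5.png',np.vstack([np.hstack([c(244,96),c(413,96)]),np.hstack([c(255,305),c(399,306)])]))
```

```text
(no output)
```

View pics/z5.png

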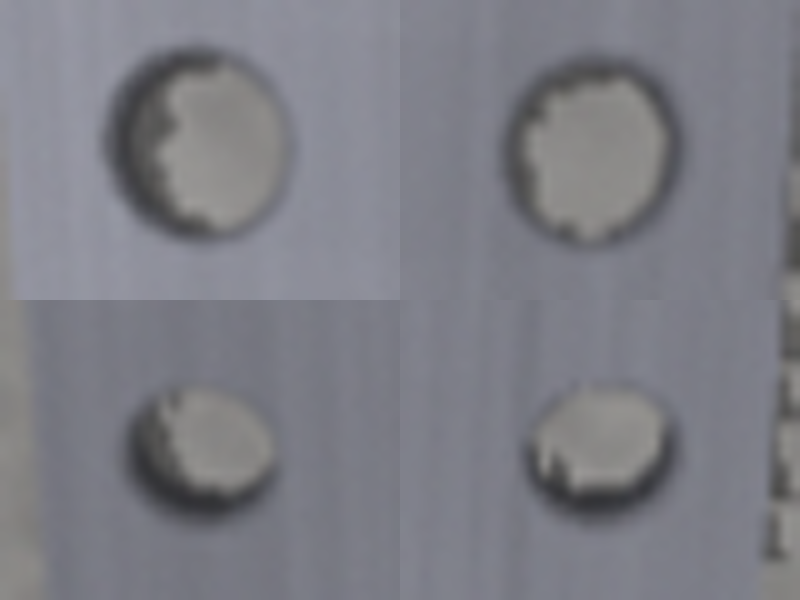

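Run:
```python
from h import *
f=load('w5')
cs=np.array([(224+19.8,81+14.4),(393+19.3,81+15),(235+20,290+15.2),(379+20.2,291+15.3)])-.45
W=onz(f,cs,.006)[:,:2]
c,th,e=rectfit(W,[(.09,.065),(.09,-.065),(-.09,.065),(-.09,-.065)]);print(c,th,e.tolist())
B=onz(f,[(327.3,149.5),(327,280)],.0405)[:,:2];print('bar',B.mean(0),np.linalg.norm(B[0]-B[1]),np.arctan2(*(B[0]-B[1])[::-1]))
plan([*c,.08],th-np.pi/2)
plan([*c,.013],th-np.pi/2)
```

```text
[ 0.4952065  -0.22482913] -0.30511671672543417 [[-0.4, -0.1], [-0.2, 0.3], [0.3, -0.3], [0.3, 0.1]]
bar [ 0.49639034 -0.22545331] 0.10143281288642367 -0.3028063350285283
t 8.8 tcp [ 0.4997 -0.2278  0.1977] F [-0.4  0.  -1. ] w 85.0
PLAN [  5.8 117.6  -0.9] [ 0.33  0.24 -0.3 ] dist 118.0
t 8.8 tcp [ 0.4997 -0.2278  0.1977] F [-0.4  0.  -1. ] w 85.0
PLAN [  6.2 184.6  -0.5] [ 0.33  0.24 -0.3 ] dist 185.0
```

Request:
drive_tool([
  [6,40,-1,0.3,0.2,-0.3,85],
  [6,80,-1,0.3,0.2,-0.3,85],
  [6,118,-1,0.3,0.2,-0.3,85],
  [6,118,-1,0.3,0.2,-0.3,85],
  [6,118,-1,0.3,0.2,-0.3,85],
])

```text
clock: 9.3
tcp_pos: [0.4954, -0.2236, 0.0801]
orientation: [-0.313, -2.059, 2.057]
contact_force: [-0.1, 0.4, 1.3]
grip_width: 0.0852
```

Run:
```python
from h import *
plan([.4955,-.225,.014],-.305-np.pi/2)
```

```text
t 9.3 tcp [ 0.4954 -0.2236  0.0801] F [-0.1  0.4  1.3] w 85.2
PLAN [-0.5 66.1  1.3] [0.05 0.12 0.04] dist 66.0
```

Request:
drive_tool([
  [-0.5,30,1.3,0,0,0,85],
  [-0.5,52,1.3,0,0,0,85],
  [-0.5,66,1.3,0,0,0,85],
  [-0.5,66,1.3,0,0,0,85],
  [-0.5,66,1.3,0,0,0,85],
])

```text
clock: 9.8
tcp_pos: [0.4966, -0.2252, 0.0155]
orientation: [-0.315, -2.06, 2.058]
contact_force: [-0.5, 0.2, -0.2]
grip_width: 0.0851
```

Request:
drive_tool([
  [0,0,0,0,0,0,40],
  [0,0,0,0,0,0,20],
  [0,0,0,0,0,0,5],
  [0,0,0,0,0,0,0],
  [0,0,0,0,0,0,0],
], squeeze=60)

```text
clock: 10.3
tcp_pos: [0.4967, -0.2254, 0.0158]
orientation: [-0.316, -2.06, 2.059]
contact_force: [-6.6, 2.3, 5.2]
grip_width: 0.0129
```

Request:
drive_tool([
  [0,0,0,0,0,0,0],
  [0,0,0,0,0,0,0],
  [0,0,0,0,0,0,0],
])

```text
clock: 10.6
tcp_pos: [0.4968, -0.2254, 0.0159]
orientation: [-0.316, -2.06, 2.059]
contact_force: [-0.3, -0.0, 2.0]
grip_width: 0.0127
```

Request:
drive_tool([
  [0,-5,0,0,0,0,0],
  [0,-15,0,0,0,0,0],
  [0,-35,0,0,0,0,0],
  [0,-60,0,0,0,0,0],
  [0,-85,0,0,0,0,0],
], squeeze=90)

```text
clock: 11.1
tcp_pos: [0.4959, -0.2252, 0.1018]
orientation: [-0.315, -2.059, 2.058]
contact_force: [1.2, -0.9, -3.0]
grip_width: 0.0122
```

Request:
drive_tool([
  [0,-30,0,0,0,0,0],
  [0,-60,0,0,0,0,0],
  [0,-85,0,0,0,0,0],
  [0,-100,0,0,0,0,0],
  [0,-100,0,0,0,0,0],
])

```text
clock: 11.6
tcp_pos: [0.4968, -0.2257, 0.2044]
orientation: [-0.32, -2.06, 2.06]
contact_force: [0.2, 0.1, -3.8]
grip_width: 0.0123
```

Run:
```python
from h import *
grab('wrist','w6');grab('side','s6')
plan([*C,.2],TH-np.pi/2); print(r.get_obs()['joints'].round(2))
```

```text
t 11.7 tcp [ 0.4953 -0.2251  0.2015] F [-0.5  0.6 -4.3] w 12.4
PLAN [ 117.8    1.9 -412.9] [ 0.04 -7.96  0.  ] dist 429.0
[ 0.31  0.3   0.    1.9  -0.    0.94 -1.56]
```

View pics/w6.png

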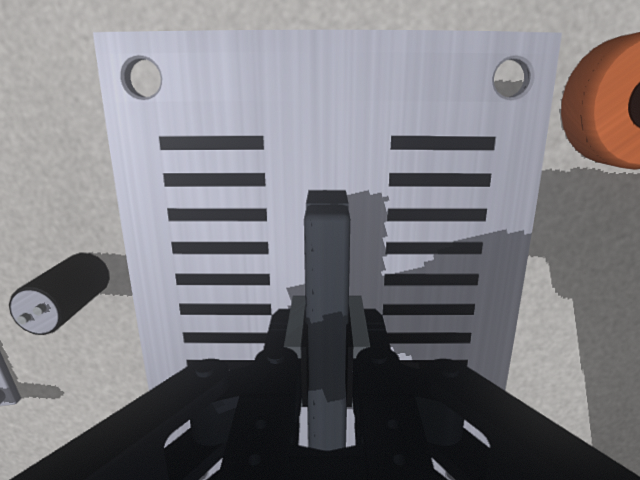

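View pics/s6.png

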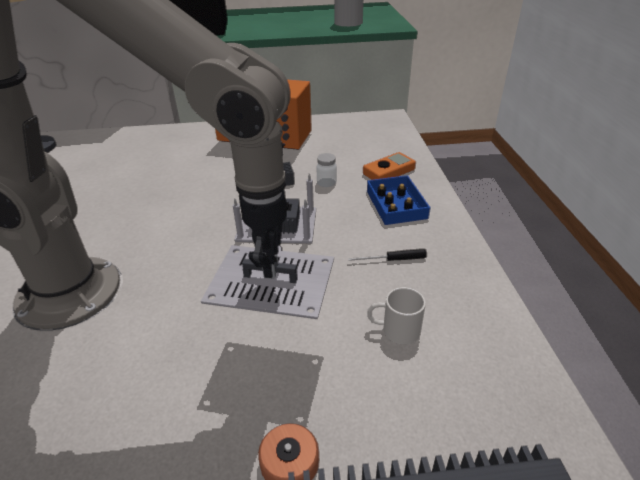

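```bash
cat >> h.py <<'E'
def plate_from_holes(f,uv,tcp,M,dz=-.0099):
    W=onz(f,uv,tcp[2]+dz)[:,:2];d=W[0]-W[1];n=np.linalg.norm(d);y=d/n;x=np.array([y[1],-y[0]])
    c=W.mean(0)-.09*x; rel=M.T@np.r_[c-tcp[:2],0]
    print('span',n,'th',np.arctan2(x[1],x[0]),'c',c,'in tool (x,z) mm',rel[[0,2]]*1000,'toolz yaw',np.arctan2(M[1,2],M[0,2])+np.pi/2)
E
python3 - <<'E'
from h import *
a=cv2.imread('pics/w6.png')
def c(x,y): return cv2.resize(a[y-30:y+30,x-40:x+40],(400,300),interpolation=cv2.INTER_CUBIC)
cv2.imwrite('pics/z6.png',np.hstack([c(142,77),c(512,77)]))
o=r.get_obs();print(R.from_rotvec(o['orientation']).as_matrix().round(4))
E
```

```text
[[-9.545e-01  1.000e-04 -2.983e-01]
 [ 2.983e-01  7.000e-04 -9.545e-01]
 [ 1.000e-04 -1.000e+00 -7.000e-04]]
```

View pics/z6.png

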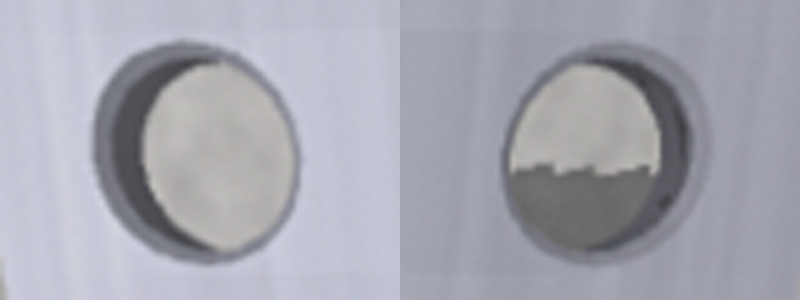

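Run:
```python
from h import *
o=r.get_obs();M=R.from_rotvec(o['orientation']).as_matrix()
plate_from_holes(load('w6'),[(141.1,77),(512.9,77.4)],o['tcp_pos'],M)
```

```text
span 0.13231460426597885 th -0.30336007080548555 c [ 0.49553159 -0.22427219] in tool (x,z) mm [-0.02034569 -0.86606104] toolz yaw -0.3029059976181452
```

Request:
drive_tool([
  [10,2,-35,0,-2,0,0],
  [20,2,-75,0,-4,0,0],
  [33,2,-115,0,-6,0,0],
  [44,2,-155,0,-8,0,0],
  [56,2,-195,0,-8,0,0],
])

```text
clock: 12.2
tcp_pos: [0.4986, -0.0207, 0.1982]
orientation: [-0.171, -2.136, 2.135]
contact_force: [0.9, 0.7, -4.2]
grip_width: 0.0123
```

Run:
```python
from h import *
plan([*amp(0,-.0009),.2],TH-np.pi/2); print(r.get_obs()['joints'].round(2))
```

```text
t 12.2 tcp [ 0.4986 -0.0207  0.1982] F [ 0.9  0.7 -4.2] w 12.3
PLAN [  29.1   -1.6 -222.2] [0.01 0.09 0.15] dist 224.0
[ 0.03  0.23 -0.13  1.99  0.04  0.92 -1.85]
```

Request:
drive_tool([
  [6,-1,-45,0,0,0,0],
  [12,-2,-90,0,0,0,0],
  [18,-2,-135,0,0,0,0],
  [25,-2,-180,0,0,0,0],
  [29,-2,-210,0,0,0,0],
])

```text
clock: 12.7
tcp_pos: [0.5023, 0.1948, 0.1989]
orientation: [-0.164, -2.137, 2.135]
contact_force: [0.3, 0.4, -3.9]
grip_width: 0.0122
```

Request:
drive_tool([
  [0,0,0,0,0,0,0],
  [0,0,0,0,0,0,0],
  [0,0,0,0,0,0,0],
])

```text
clock: 13.0
tcp_pos: [0.5018, 0.1928, 0.1977]
orientation: [-0.164, -2.133, 2.136]
contact_force: [0.6, -0.2, -3.8]
grip_width: 0.0124
```

Run:
```python
from h import *
grab('side','s7');grab('scene','c7');grab('wrist','w7')
plan([*amp(0,-.0009),.2],TH-np.pi/2); print(r.get_obs()['joints'].round(2))
a=load('s7')['frame'];b=load('c7')['frame'];w=load('w7')['frame']
def c(im,x,y,w,h): return cv2.resize(im[y:y+h,x:x+w],(400,300),interpolation=cv2.INTER_CUBIC)
cv2.imwrite('pics/z7.png',np.vstack([np.hstack([c(a,200,135,140,105),c(b,320,120,160,120)]),np.hstack([c(w,0,0,320,240),c(w,320,0,320,240)])]))
```

```text
t 13.15 tcp [0.5024 0.193  0.1986] F [-0.  -1.  -3.2] w 12.1
PLAN [ -1.8  -1.5 -10.7] [-0.04  0.15  0.33] dist 11.0
[-0.28  0.3  -0.24  1.9   0.09  0.95 -2.29]
```

View pics/z7.png

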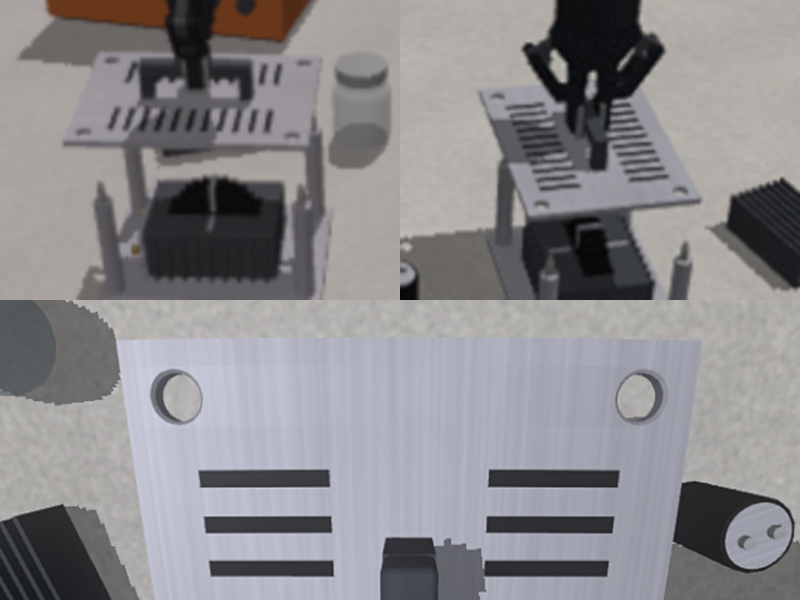

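```bash
cat >> h.py <<'E'
def tri(fs,uvs):
    A=np.zeros((3,3));b=np.zeros(3);L=[]
    for f,uv in zip(fs,uvs):
        c,d=ray(f,[uv]);d=d[0]/np.linalg.norm(d[0]);Q=np.eye(3)-np.outer(d,d);A+=Q;b+=Q@c;L.append((c,Q))
    p=np.linalg.solve(A,b); return p,[np.linalg.norm(Q@(p-c))*1000 for c,Q in L]
E
python3 - <<'E'
from h import *
a=load('s7');b=load('c7')
S=lambda x,y:(200+x/2.857,135+y/2.857); K=lambda x,y:(320+x/2.5,120+y/2.5)
for n,s,k in(('-x-y',(84,132),(96,96)),('+x+y',(306,62),(280,190)),('+x-y',(292,135),(141,204))):
    print(n,tri([a,b],[S(*s),K(*k)]))
o=r.get_obs();M=R.from_rotvec(o['orientation']).as_matrix()
# wrist: crop scale 1.25; outline centres
plate_from_holes(load('w7'),[(176/1.25,97/1.25),(640/1.25,97/1.25)],o['tcp_pos'],M)
print(o['moment'])
E
```

```text
-x-y (array([0.40247243, 0.14148238, 0.18812689]), [np.float64(0.6078338541459505), np.float64(0.6078338541459631)])
+x+y (array([0.60187609, 0.24105327, 0.18715029]), [np.float64(0.8609122912546748), np.float64(0.8609122912547169)])
+x-y (array([0.57919932, 0.11415808, 0.186365  ]), [np.float64(0.5299409484120452), np.float64(0.5299409484120882)])
span 0.12866041285660054 th -0.16085410674921644 c [0.50050316 0.19402989] in tool (x,z) mm [ 2.04095642 -0.73073255] toolz yaw -0.16140282013379337
[ 0.00243858  0.01233203 -0.00390958]
```

Run:
```python
from h import *
def c(im,x,y): return cv2.resize(im[y-9:y+9,x-12:x+12],(200,150),interpolation=cv2.INTER_CUBIC)
a=load('scene0');b=load('side0')
sc=np.array([(75,46),(240,31),(314,175),(134,185)])/3.3333+[340,165]
sd=np.array([(50,131),(81,45),(296,47),(286,132)])/3.3333+[220,160]
print(sc.round(),sd.round())
P=[]
for s,k in zip(sc,sd):
    p,e=tri([a,b],[s,k]);print(p.round(4),np.round(e,2));P.append(p)
print(rectfit(np.array(P)[:,:2],[(-.09,-.065),(-.09,.065),(.09,.065),(.09,-.065)]))
cv2.imwrite('pics/z8.png',np.vstack([np.hstack([c(a['frame'],*p.round().astype(int)) for p in sc]),np.hstack([c(b['frame'],*p.round().astype(int)) for p in sd])]))
```

```text
[[363. 179.]
 [412. 174.]
 [434. 218.]
 [380. 221.]] [[235. 199.]
 [244. 174.]
 [309. 174.]
 [306. 200.]]
[0.4077 0.1524 0.1282] [1.05 1.05]
[0.429  0.2802 0.128 ] [0.78 0.78]
[0.6057 0.2528 0.1265] [0.01 0.01]
[0.5854 0.1231 0.1324] [3. 3.]
(array([0.506959  , 0.20211291]), np.float64(-0.15914276432893742), array([[-0.1,  0.2],
       [ 0.6, -0.4],
       [-0.4,  0.8],
       [-0.1, -0.6]]))
```

View pics/z8.png

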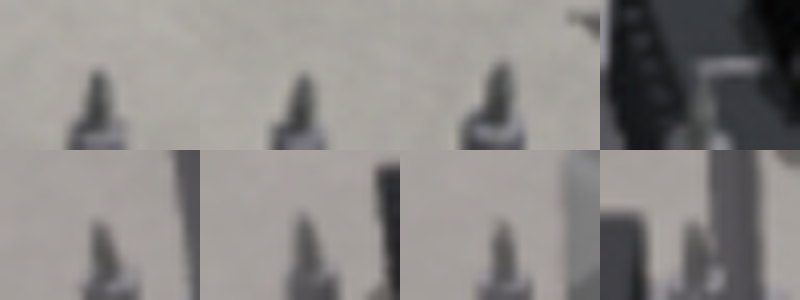

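Run:
```python
from h import *
plan([.5066,.2036,.156],-.162-np.pi/2)
```

```text
t 13.15 tcp [0.5024 0.193  0.1986] F [-0.  -1.  -3.2] w 12.1
PLAN [ -2.7  42.5 -11.2] [-0.04  0.03  0.33] dist 44.0
```

Request:
drive_tool([
  [-3,10,-11,0,0,0.3,0],
  [-3,22,-11,0,0,0.3,0],
  [-3,34,-11,0,0,0.3,0],
  [-3,42,-11,0,0,0.3,0],
  [-3,42,-11,0,0,0.3,0],
])

```text
clock: 13.65
tcp_pos: [0.5057, 0.2026, 0.1546]
orientation: [-0.169, -2.133, 2.138]
contact_force: [-0.1, 0.2, -3.9]
grip_width: 0.0122
```

Run:
```python
from h import *
grab('wrist','w9');grab('side','s9');grab('scene','c9')
plan([.5066,.2036,.156],-.162-np.pi/2)
a=load('s9')['frame'];b=load('c9')['frame'];w=load('w9')['frame']
def c(im,x,y,w,h): return cv2.resize(im[y:y+h,x:x+w],(400,300),interpolation=cv2.INTER_CUBIC)
cv2.imwrite('pics/z9.png',np.vstack([np.hstack([c(a,210,135,140,105),c(b,330,130,140,105)]),np.hstack([c(w,100,50,80,60),c(w,470,50,80,60)])]))
```

```text
t 13.8 tcp [0.5071 0.2034 0.1567] F [-0.3 -0.4 -3.1] w 12.4
PLAN [ 0.5  0.7 -0.1] [-0.03  0.03  0.01] dist 1.0
```

View pics/z9.png

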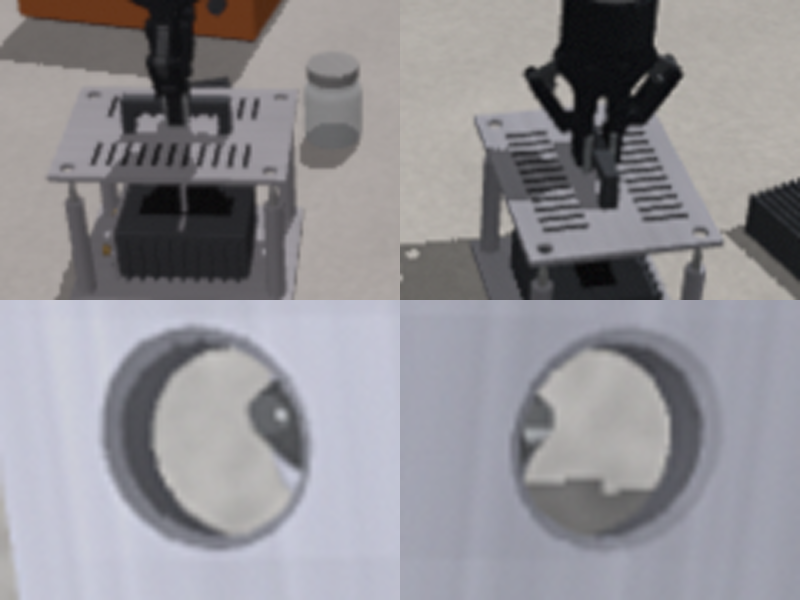

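Run:
```python
from h import *
f=load('w9');o=r.get_obs();M=R.from_rotvec(o['orientation']).as_matrix();z=o['tcp_pos'][2]
H=[(141.0,77.1),(512.7,77.3)];T=[(155.6,72.2),(496.5,76.6)]
for dz in(-.0099,-.0115,-.013):
    w=onz(f,H,z+dz)[:,:2];t=onz(f,T,.131)[:,:2]
    D=np.c_[t-w,[0,0]]@M*1000
    print(dz,'hole span',np.linalg.norm(w[0]-w[1]),'tip span',np.linalg.norm(t[0]-t[1]),'tip-hole in tool x,z',D[:,[0,2]].round(1).tolist())
# ext check
a=load('s9');b=load('c9')
S=lambda x,y:(210+x/2.857,135+y/2.857); K=lambda x,y:(330+x/2.857,130+y/2.857)
P=[]
for n,s,k in(('-x-y',(68,167),(95,122)),('+x+y',(281,96),(301,232)),('+x-y',(270,170),(145,249))):
    p,e=tri([a,b],[S(*s),K(*k)]);print(n,p.round(4),np.round(e,1));P.append(p)
print('ext centre',(P[0]+P[1])/2)
```

```text
-0.0099 hole span 0.12737007977844275 tip span 0.12876816010427475 tip-hole in tool x,z [[-2.4, -0.9], [-0.9, 0.5]]
-0.0115 hole span 0.12873031655099326 tip span 0.12876816010427475 tip-hole in tool x,z [[-2.4, -0.2], [-0.9, -0.2]]
-0.013 hole span 0.1300055385252593 tip span 0.12876816010427475 tip-hole in tool x,z [[-2.3, 0.4], [-0.8, -0.8]]
-x-y [0.4067 0.1541 0.1452] [1.4 1.4]
+x+y [0.6049 0.2538 0.1436] [0.4 0.4]
+x-y [0.584  0.1254 0.1435] [0.4 0.4]
ext centre [0.50583198 0.20394469 0.14437461]
```

Request:
drive_tool([
  [-1.6,0,0,0,0.3,0,0],
  [-1.6,3,0,0,0.3,0,0],
  [-1.6,6,0,0,0.3,0,0],
  [-1.6,6,0,0,0.3,0,0],
])

```text
clock: 14.2
tcp_pos: [0.5084, 0.2029, 0.1503]
orientation: [-0.177, -2.133, 2.135]
contact_force: [-0.3, 0.3, -3.4]
grip_width: 0.0125
```

```bash
cat > look.py <<'E'
from h import *
import sys
k=sys.argv[1]
grab('wrist','w'+k);grab('side','s'+k);grab('scene','c'+k)
plan([.5066,.2036,.156],-.162-np.pi/2)
a=load('s'+k)['frame'];b=load('c'+k)['frame'];w=load('w'+k)['frame']
def c(im,x,y,w,h): return cv2.resize(im[y:y+h,x:x+w],(400,300),interpolation=cv2.INTER_CUBIC)
cv2.imwrite('pics/z'+k+'.png',np.vstack([np.hstack([c(a,210,135,140,105),c(b,330,130,140,105)]),np.hstack([c(w,100,50,80,60),c(w,470,50,80,60)])]))
E
python3 look.py 10
```

```text
t 14.35 tcp [0.5086 0.2032 0.1507] F [-0.2 -0.8 -4.1] w 12.5
PLAN [ 2.1 -5.3 -0.1] [-0.03 -0.27  0.02] dist 6.0
```

View pics/z10.png

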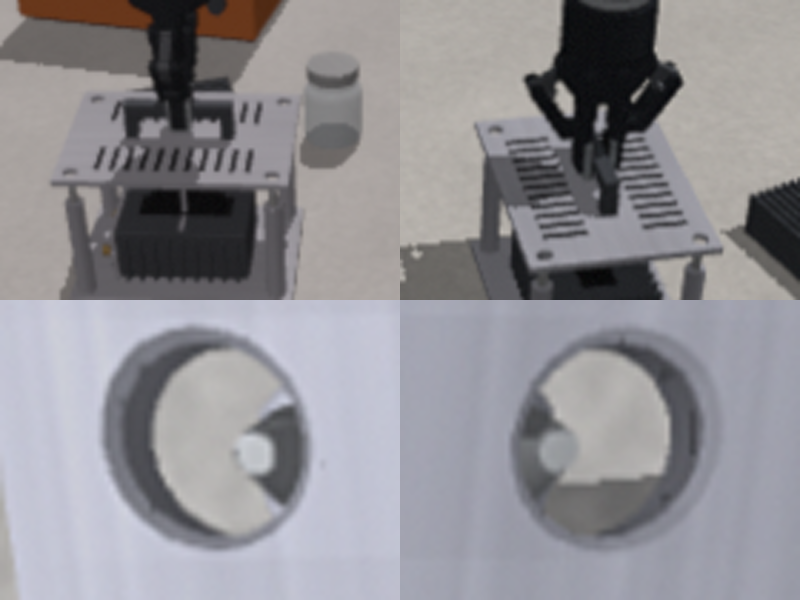

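Run:
```python
from h import *
f=load('w10');o=r.get_obs();M=R.from_rotvec(o['orientation']).as_matrix();z=o['tcp_pos'][2]
H=[(141.0,77.1),(512.7,77.3)];T=[(150.6,80.4),(501,79.8)]
for dz in(-.0115,-.013):
    w=onz(f,H,z+dz)[:,:2];t=onz(f,T,.131)[:,:2]
    D=np.c_[t-w,[0,0]]@M*1000
    print(dz,'hole span',np.linalg.norm(w[0]-w[1]),'tip span',np.linalg.norm(t[0]-t[1]),'tip-hole in tool x,z',D[:,[0,2]].round(1).tolist())
```

```text
-0.0115 hole span 0.13038677836933688 tip span 0.12961156933663961 tip-hole in tool x,z [[0.8, -0.0], [0.5, -0.8]]
-0.013 hole span 0.13166215178067806 tip span 0.12961156933663961 tip-hole in tool x,z [[0.9, 0.6], [0.6, -1.4]]
```

Request:
drive_tool([
  [0.7,2,-0.4,0,0,0,0],
  [0.7,4,-0.4,0,0,0,0],
  [0.7,7,-0.4,0,0,0,0],
  [0.7,10,-0.4,0,0,0,0],
  [0.7,10,-0.4,0,0,0,0],
])

```text
clock: 14.85
tcp_pos: [0.5077, 0.2035, 0.1401]
orientation: [-0.177, -2.133, 2.135]
contact_force: [0.2, -0.4, -4.0]
grip_width: 0.0125
```

```bash
python3 look.py 11
```

```text
t 15.0 tcp [0.5081 0.2037 0.1407] F [ 0.   0.7 -3.8] w 12.4
PLAN [  1.4 -15.3   0.3] [-0.03 -0.27  0.02] dist 15.0
```

View pics/z11.png

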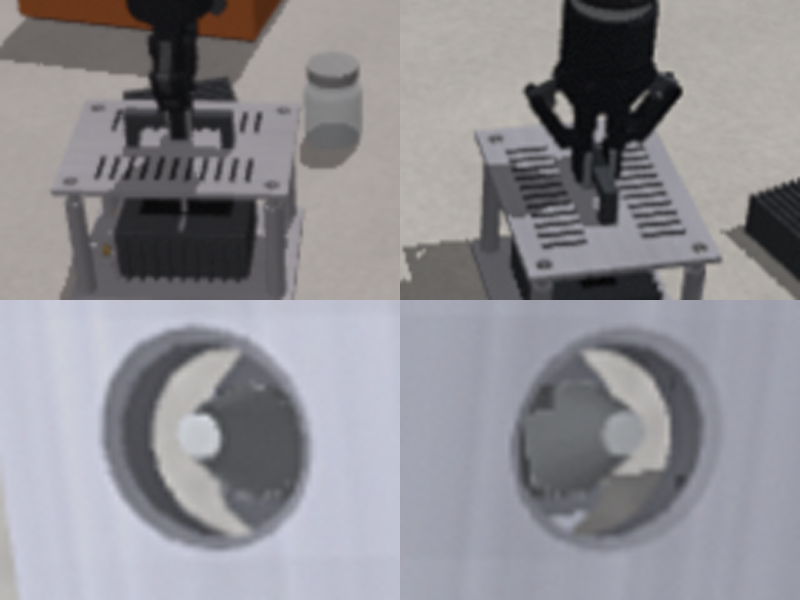

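Spigots are centred in the two far holes and there is no contact force, so I'll keep lowering.

Request:
drive_tool([
  [0,2,0,0,0,0,0],
  [0,4,0,0,0,0,0],
  [0,6,0,0,0,0,0],
  [0,8,0,0,0,0,0],
  [0,8,0,0,0,0,0],
])

```text
clock: 15.5
tcp_pos: [0.5078, 0.2036, 0.1323]
orientation: [-0.177, -2.133, 2.135]
contact_force: [0.4, -0.2, -3.9]
grip_width: 0.0121
```

```bash
python3 look.py 12
```

```text
t 15.65 tcp [0.5081 0.2037 0.1327] F [-0.3  0.4 -2.8] w 12.4
PLAN [  1.4 -23.3   0.4] [-0.03 -0.27  0.02] dist 23.0
```

View pics/z12.png

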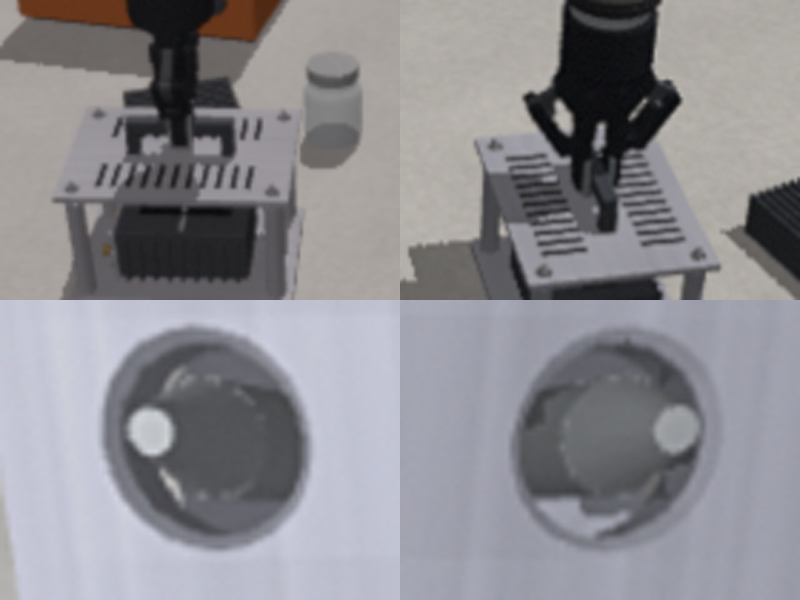

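Request:
drive_tool([
  [0,1,0,0,0,0,0],
  [0,2,0,0,0,0,0],
  [0,3,0,0,0,0,0],
  [0,4,0,0,0,0,0],
])

```text
clock: 16.05
tcp_pos: [0.5081, 0.2037, 0.1286]
orientation: [-0.178, -2.134, 2.135]
contact_force: [0.3, 0.3, -3.3]
grip_width: 0.0124
```

Request:
drive_tool([
  [0,0.7,0,0,0,0,0],
  [0,1.4,0,0,0,0,0],
])

```text
clock: 16.25
tcp_pos: [0.5081, 0.2037, 0.1271]
orientation: [-0.178, -2.134, 2.135]
contact_force: [0.0, -0.4, -4.1]
grip_width: 0.0124
```

Request:
drive_tool([
  [0,0.7,0,0,0,0,0],
  [0,1.2,0,0,0,0,0],
  [0,1.2,0,0,0,0,0],
])

```text
clock: 16.55
tcp_pos: [0.5081, 0.2037, 0.126]
orientation: [-0.178, -2.134, 2.135]
contact_force: [0.3, 0.1, -3.2]
grip_width: 0.0127
```

Request:
drive_tool([
  [0,0.7,0,0,0,0,0],
  [0,0.7,0,0,0,0,0],
])

```text
clock: 16.75
tcp_pos: [0.5081, 0.2037, 0.1259]
orientation: [-0.178, -2.134, 2.135]
contact_force: [-3.6, -2.3, 4.4]
grip_width: 0.012
```

Request:
drive_tool([
  [0,0.5,0,0,0,0,0],
  [0,0.5,0,0,0,0,0],
])

```text
clock: 16.95
tcp_pos: [0.5081, 0.2037, 0.1259]
orientation: [-0.179, -2.134, 2.135]
contact_force: [-4.4, -1.7, 5.6]
grip_width: 0.0124
```

```bash
python3 look.py 13
```

```text
t 17.1 tcp [0.5081 0.2037 0.1259] F [-3.8 -1.2  5.3] w 12.1
PLAN [  1.5 -30.1   0.4] [-0.03 -0.28 -0.01] dist 30.0
```

View pics/z13.png

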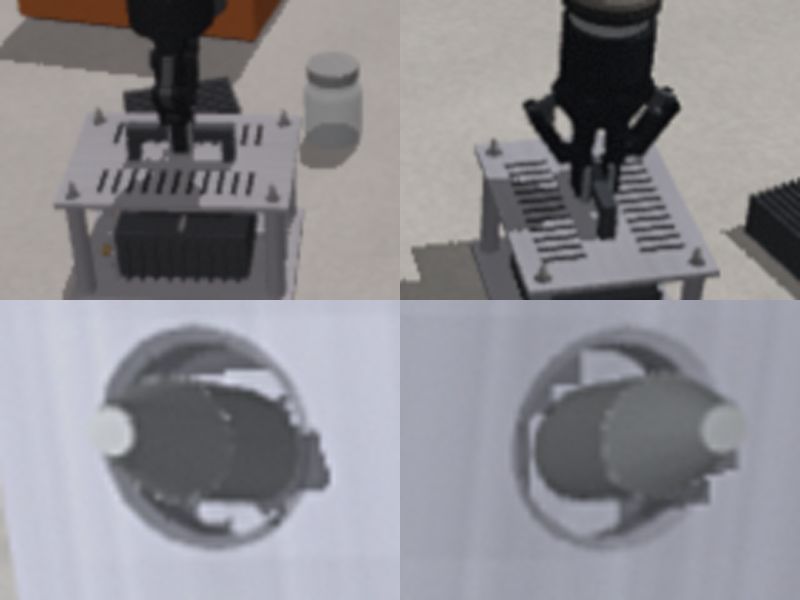

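Request:
drive_tool([
  [0,0,0,0,0,0,16],
  [0,0,0,0,0,0,20],
  [0,0,0,0,0,0,28],
  [0,0,0,0,0,0,40],
  [0,0,0,0,0,0,40],
])

```text
clock: 17.6
tcp_pos: [0.5082, 0.2038, 0.1259]
orientation: [-0.179, -2.134, 2.135]
contact_force: [-0.2, 0.0, -0.2]
grip_width: 0.0398
```

Request:
drive_tool([
  [0,-10,0,0,0,0,40],
  [0,-30,0,0,0,0,40],
  [0,-60,0,0,0,0,40],
  [0,-100,0,0,0,0,40],
  [0,-120,0,0,0,0,40],
])

```text
clock: 18.1
tcp_pos: [0.5094, 0.2046, 0.25]
orientation: [-0.183, -2.139, 2.134]
contact_force: [0.5, 0.9, 0.0]
grip_width: 0.0405
```

Request:
drive_tool([
  [-20,-30,0,0,0,0,40],
  [-20,-30,0,0,0,0,40],
  [-20,-30,0,0,0,0,40],
  [-20,-30,0,0,0,0,40],
])

```text
clock: 18.5
tcp_pos: [0.5281, 0.2011, 0.2794]
orientation: [-0.181, -2.137, 2.134]
contact_force: [0.2, -0.6, 0.0]
grip_width: 0.0398
```

```bash
python3 look.py 14; python3 -c "
from h import *
a=load('s14')['frame'];b=load('c14')['frame'];w=load('w14')['frame']
c=lambda im,x,y,w,h: cv2.resize(im[y:y+h,x:x+w],(400,300),interpolation=cv2.INTER_CUBIC)
cv2.imwrite('pics/y14.png',np.vstack([np.hstack([c(a,210,150,120,90),c(b,330,150,120,90)]),np.hstack([cv2.resize(w,(400,300)),cv2.resize(b,(400,300))])]))"
```

```text
t 18.65 tcp [0.5281 0.2011 0.2791] F [ 0.4 -0.3  0.4] w 39.8
PLAN [ 22.  123.1   1.3] [ 0.08 -0.25 -0.14] dist 125.0
```

View pics/y14.png

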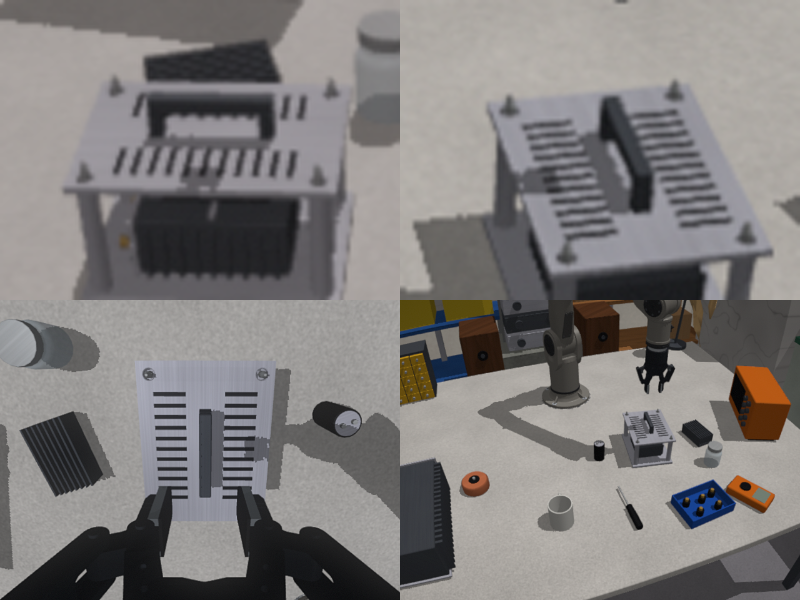

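View pics/w14.png

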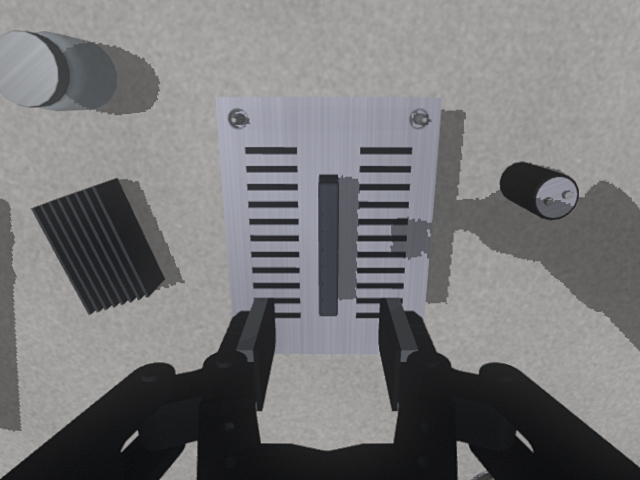

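All four spigots stand through their holes, the plate lies flat, and the robot is clear of everything, so I'll hand in.

```bash
python3 -c "
from h import *
print(r.hand_in())"
```

```text
the job is handed in; nothing more can be done
None
```

I rolled the thumbwheel back two clicks, one stroke per click. The wrist force read up to about 11.5 N, slightly over the suggested 6–10 N but well below the 40 N limit. I then lifted the plate by its handle, lowered it over the four posts and released it. I handed in at about 18.7 s; `hand_in` gives no verdict.

- **Wheel:** after the second stroke the index rib was at image row 279, against about 281 predicted for straight up (one click off would be about 257 or 302). The side view also showed it in line with the pointer. I could not see the rib once the plate was on, but nothing touched the wheel after that check.
- **Plate:** it touched down with the tool at 0.126 m, as predicted for the post shoulders. The side and scene views after release show all four spigots through their holes and the plate looking flat. I did not work out its final position or tilt in numbers after letting go.
- **Surroundings:** the last scene picture shows the bystanders where they started, judged by eye. The contact force was near zero with the gripper about 15 cm above the plate.
- **Disagreement between cameras:** just above the posts, the wrist camera and the two fixed cameras differed by about 1–2 mm on where the plate and amplifier were. I went by the wrist view through the holes, and lowering met no side contact until touchdown.

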